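# Right the toppled doll head and hold it up to the magnifier

### The arm

A 6-joint arm with a two-finger parallel gripper is mounted at the origin on the work surface. World frame = base frame: x ahead of the robot, y to its left, z up, the work surface at z = 0. Lengths are in m, angles in rad, forces in N, time in s.
With the tool pointing down it reaches from about 0.375 to 0.975 m from the base axis. Payload 3.8 kg.
Tool frame: the origin (TCP) lies on the mounting face of the last link; the fingertips stand 173 mm ahead of it and the grasp point (between the pads) lies 155 mm ahead of it (bot.hold_point_z is the distance from the TCP to the grasp point, in m); z points along the fingers, y is the line along which they close (so a half turn about z gives the same grasp; the last joint's range is limited). The gripper opens to 85 mm and grips with 20 to 120 N. Pads are 22 mm wide; open, the fingers measure 114 mm over their backs; the gripper's body (76 mm by 85 mm) begins 54 mm behind the grasp point. The pads swing forward as they close: fully open they stand 13 mm farther back than shut.
Start: joints at [-1.258, 0.264, 1.604, -0, 1.274, -0.037], TCP at [0.231, -0.634, 0.405] pointing down, gripper open.
Joint ranges: [-2.63, 2.63], [-0.94, 2.18], [0.31, 2.57], [-1.31, 4.45], [0, 2.66], [-2.55, 2.55]. Speed limits (rad/s): [2.57, 2.57, 3.14, 3.14, 3.14, 3.14].

### API

Orientations are given as a rotation vector (axis times angle).
In Python, from workcell import bot, optics gives the robot as it stands.
- The arm moves only by the shell command python3 -m jog 'ROWS' [OPENING] [FORCE]. ROWS is JSON, a list of rows, each an object of numbers: "dx", "dy", "dz": the shift along the tool's x, y, z in mm; "ax", "ay", "az": the turn, a rotation vector about the tool's x, y, z in degrees. A call has 1 to 20 rows; each row shifts and turns the commanded pose from where the row before left it, along the tool's axes as they then stand; what a row does not reach is not made up. A row lasts 1/12 s, in which the tool goes at most 41.7 mm and 7.16 degrees, less where a joint would pass 70% of its speed; a pose out of reach is approached as far as the arm can. A call with a gripper value outside its range is refused whole. OPENING is the opening, from 0 (shut) to 1 (fully open), set as the call begins (- or left out, the last holds). The fingers move at their own pace and stop on an object; FORCE is the grip in N (left out, the last holds). Time passes only in rows, so rows that do not move let the fingers close. It gives the time, the measured TCP pose, the force, the opening and the grip force at its end, in the units of the state.
- bot.read_state(): the state, without advancing time (a new reading comes with each control period).
- optics.read_camera(name): name is "scene" or "top" or "wrist"; returns a dict with "img" (384x512x3 uint8, red, green, blue), "vertical_fov" (degrees; the focal length in pixels is half the picture's height over the tangent of half this angle, whatever the lens; pixels are square), "cx", "cy" (the principal point, pixels), "R" (3x3) and "t" (3): a world point X has camera coordinates R X + t; the wrist camera has in their place "tool_from_camera" (4x4, takes a point from camera to tool coordinates, whose origin is the TCP and whose axes are the flange's). Camera axes: x right, y down, z forward; pixel columns grow to the right and rows downward; lengths in m; the calibration is good to about 2 mm. A picture is of the moment at which its call begins: read the wrist's pose just before it. There is no depth.
- bot.finish_job(): hands the job in; it is judged then, once.
The state is a dict: "time": time; "q": joint angles; "joint_vel": joint speeds; "joint_torque": joint torques, N m; "tool_pos": TCP position; "tcp_rot": TCP orientation; "wrist_force": force on the tool from outside, world axes, zero at the start; "torque": the same for the moment, N m; "width": opening from 0.0 (shut) to 1.0 (fully open); "grip_force": force on a finger pad.
Only numpy, scipy, OpenCV 4.12 (cv2) and the standard library are available. Lean on these libraries where they do the work, as an engineer would, in place of code of your own. Each camera call takes 0.05 s, during which the arm holds its last target. There are 200 camera calls.

### The job

The doll head has toppled onto its back: stand it up on its neck ring on the table and let go of it, then take it again and hold it up in front of the magnifier lens for the inspector, neck down and upright, level with the middle of the lens, its face looking straight into the glass and its nose about 8 cm from it. Finish still holding it there in the air, at rest; leave the lamp as it is set and do not disturb the other things on the table.

Things in the scene. Friction and masses are not known exactly. Their poses are not given: they have to be found in the camera images.
- head: Peach vinyl doll head, brown hair, about 70 g, 68 mm tall. Origin: centre of the underside of its flat neck ring (36 mm across, 5 mm thick; neck 22 mm across); z runs up to the crown, x out of the face, y to its left ear. It starts lying on its back on two hair buns and the ring's rim: face up, z about 63 degrees from vertical, crown towards the robot. Let go upright on the ring, it stands.
- head_mid (a point): Centre of the head's ball (52 mm across), 42 mm above the head's origin, axes as the head's. Grip here: two lilac ear discs, flat and parallel, 26 mm across, lie on the y axis through this point, 56 mm over their outer faces. The two hair buns are 28 mm balls behind it (in the head's frame at x -29, y +-13, z 52 mm).
- nose (a point): Tip of the nose, 28 mm in front of head_mid along the head's x; axes as the head's.
- lens (a point): Centre of the front face of the magnifier's clear glass (116 mm across, in a white ring 136 mm across, 22 mm thick, its edge level with the glass). The glass stands upright, this point 210 mm above the table. x points out of the glass, level, to the side where the head is to be shown (the robot's left, turned up to 20 degrees either way); z is up.
- stem_foot (a point): End of the magnifier's swing arm, at the foot of the short steel stem that carries the ring; axes as the lens. The arm, a grey enamel bar 22 mm wide, 110 to 126 mm above the table, runs from here 225 mm along -x to its vertical pivot on a grey bracket (plate 110 x 110 mm, post 36 mm across) near the table's right edge. The pivot is stiff (1.2 N m).
- shoe_a: Glossy black plastic doll shoe, 52 x 22 mm, 22 mm high, toe to its x. Origin: centre of its underside. Bystander.
- shoe_b: The other shoe of the pair, same size and axes. Bystander.
- brush: Lilac doll hairbrush lying bristles up, 116 mm long along its x, 30 mm wide, 18 mm high. Origin: underside, at mid length. Bystander.
- base: Clear acrylic display base, round, 84 mm across, 12 mm high. Origin: centre of its underside. Bystander.
- jar: Small closed jar with a blue cap, 48 mm across, 55 mm high. Origin: centre of its underside. Bystander.
- driver: Screwdriver lying along its x, 160 mm long, handle towards -x, under 30 mm high. Bystander.
Not all that is in view belongs to the job. Of the things like the head, leave any that is green; of the rest the larger one is meant.

How it is judged:
By the outcome, as a careful person would: the job done as asked, in the order asked, and still so for the second after the job is handed in, while the arm keeps its last pose, push and grip.
It also fails if it takes over 58 s, if anything falls off the work surface, if the arm or the gripper's body presses on something with over 40 N, if the wrist force passes 120 N, or if a joint passes its speed limit or range.

## Working session

There is one attempt and no reset: what is moved stays moved. The work goes in short steps, Python scripts to look and compute and a shell command to move; the robot and the scene stay as the last step left them, time stands still between calls to the robot, and variables do not carry over. Pictures are saved under pics/ and viewed, at most 10 in all, crops included, and the job is handed in when it is done.

```bash
ls; mkdir -p pics; python3 - <<'E'
from workcell import bot, optics
import cv2,numpy as np
s=bot.read_state();print({k:np.round(v,4).tolist() for k,v in s.items()},bot.hold_point_z)
for n in["scene","top","wrist"]:
    c=optics.read_camera(n);np.save(f"pics/{n}0.npy",c,allow_pickle=True)
    print(n,{k:np.round(v,4).tolist() for k,v in c.items() if k!="img"})
    cv2.imwrite(f"pics/{n}0.png",c["img"][:,:,::-1])
a=[cv2.imread(f"pics/{n}0.png") for n in["scene","top"]]
cv2.imwrite("pics/top0b.png",cv2.resize(a[1],(800,600),interpolation=cv2.INTER_CUBIC))
cv2.imwrite("pics/scene0b.png",cv2.resize(a[0],(800,600),interpolation=cv2.INTER_CUBIC))
E
```

```text
pics
{'time': 0.0, 'q': [-1.2579, 0.2648, 1.6054, -0.0, 1.2737, -0.0369], 'joint_vel': [0.0005, -0.0006, -0.0008, 0.0008, -0.0003, 0.0006], 'joint_torque': [0.0015, -51.5106, -36.7315, -0.0002, 0.013, -0.0], 'tool_pos': [0.2312, -0.6338, 0.4034], 'tcp_rot': [-3.0915, -0.5463, 0.0005], 'wrist_force': [-0.5745, 0.0855, -0.2998], 'torque': [0.0405, -0.036, -0.0434], 'grip_force': 0.0, 'width': 1.0018} 0.1547
scene {'vertical_fov': 46.7783, 'cx': 253.7574, 'cy': 203.2987, 'R': [[-0.593, 0.8051, -0.0155], [0.6335, 0.4546, -0.6262], [-0.4971, -0.3811, -0.7795]], 't': [0.3544, -0.3026, 1.5041]}
top {'vertical_fov': 49.6254, 'cx': 257.2834, 'cy': 200.237, 'R': [[-0.0037, -1.0, -0.004], [-0.9777, 0.0045, -0.2101], [0.2101, 0.0032, -0.9777]], 't': [-0.0029, 0.6356, 1.2444]}
wrist {'vertical_fov': 60.7058, 'cx': 259.1792, 'cy': 195.456, 'tool_from_camera': [[-0.0007, -0.9567, -0.2911, 0.0754], [1.0, -0.0005, -0.0006, 0.0008], [0.0004, -0.2911, 0.9567, 0.0318], [0.0, 0.0, 0.0, 1.0]]}
```

View pics/top0b.png

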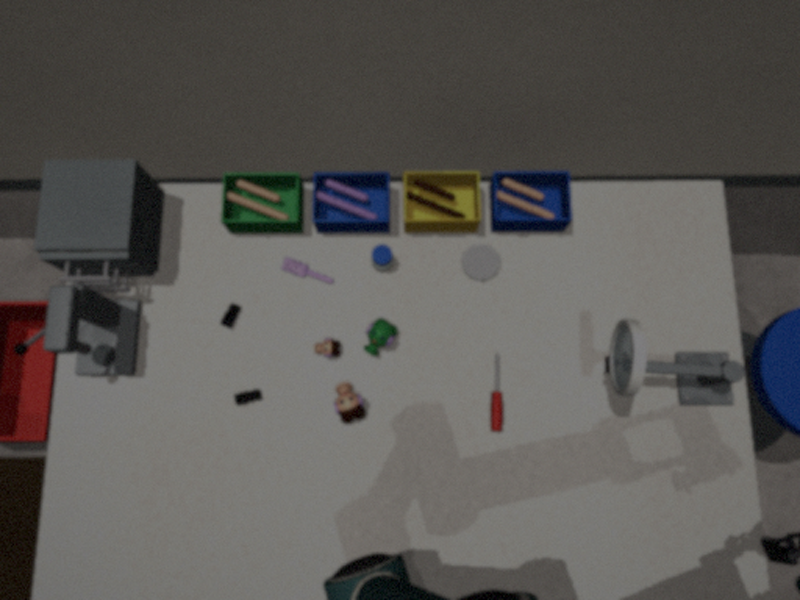

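View pics/scene0b.png

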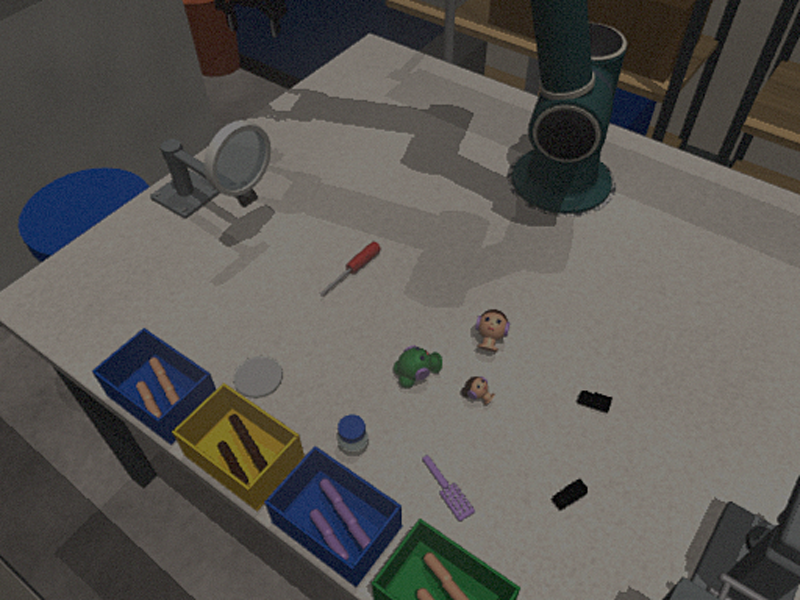

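The top view (800 px scale) has three head-like things: a green one at (380,337), a small peach one at (328,347) and a large peach one at (348,402). The large peach one fits: not green, the larger of the rest, face up, crown towards the robot. The lens is at (628,358). I'll confirm in a crop.

```bash
cat > h.py <<'E'
import numpy as np,cv2
from scipy.spatial.transform import Rotation as Ro
def foc(c): return c["img"].shape[0]/2/np.tan(np.radians(c["vertical_fov"])/2)
def ext(c,st=None):
    if "R" in c: return np.array(c["R"]),np.array(c["t"])
    T=np.eye(4);T[:3,:3]=Ro.from_rotvec(st["tcp_rot"]).as_matrix();T[:3,3]=st["tool_pos"]
    M=np.linalg.inv(T@np.array(c["tool_from_camera"]));return M[:3,:3],M[:3,3]
def ray(c,uv,st=None):
    R,t=ext(c,st);d=R.T@np.array([(uv[0]-c["cx"])/foc(c),(uv[1]-c["cy"])/foc(c),1]);return -R.T@t,d/np.linalg.norm(d)
def plane(c,uv,z,st=None):
    o,d=ray(c,uv,st);return o+d*(z-o[2])/d[2]
def proj(c,X,st=None):
    R,t=ext(c,st);p=R@X+t;return np.array([c["cx"],c["cy"]])+foc(c)*p[:2]/p[2]
def tri(rays):
    A=sum(np.eye(3)-np.outer(d,d) for o,d in rays);b=sum((np.eye(3)-np.outer(d,d))@o for o,d in rays)
    X=np.linalg.solve(A,b);return X,[np.linalg.norm(np.cross(X-o,d))*1000 for o,d in rays]
def load(n): return np.load(f"pics/{n}.npy",allow_pickle=True).item()
E
python3 - <<'E'
from h import *
def crop(n,x,y,w,h,s):
    c=load(n)["img"][y:y+h,x:x+w,::-1];c=cv2.convertScaleAbs(c,alpha=1.7);return cv2.resize(c,(400,300),interpolation=cv2.INTER_CUBIC)
# head crops 80x60, lens crops
a=np.vstack([np.hstack([crop("top0",190,210,80,60,5),crop("scene0",270,185,80,60,5)]),
 np.hstack([crop("top0",376,195,104,78,4),crop("scene0",95,70,100,75,4)])])
cv2.imwrite("pics/c1.png",a)
E
```

```text
(no output)
```

View pics/c1.png

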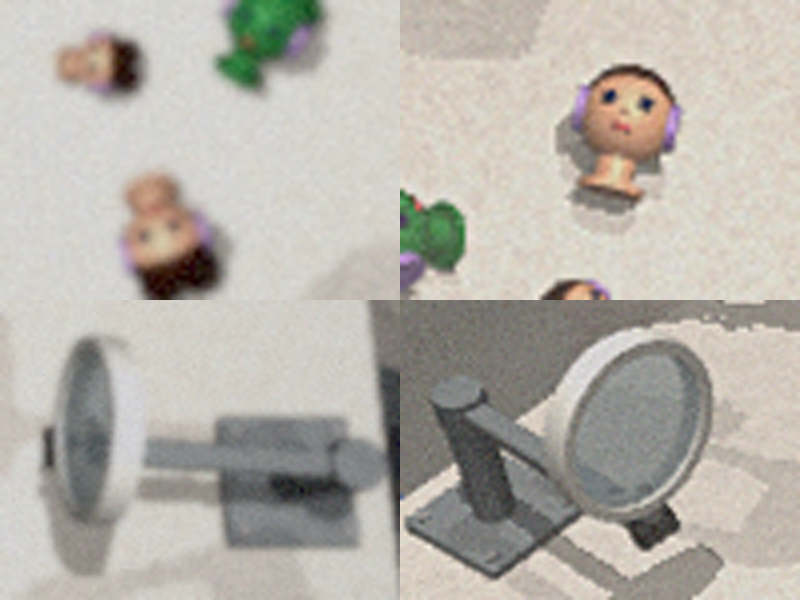

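The crop confirms the large peach head (top-camera px about (222,255), scene about (315,208)), upper body away from the other two. The lens glass centre is about (398,229) in top and (154,102) in scene. Next I'll work out rough numbers and check the wrist view.

```bash
python3 - <<'E'
from h import *
t,s=load("top0"),load("scene0")
r=np.round
print("lens z.21 top",r(plane(t,(398.4,228.8),.21),4),"scene",r(plane(s,(153.75,101.75),.21),4),tri([ray(t,(398.4,228.8)),ray(s,(153.75,101.75))]))
# arm bar midline in top at z=.118..126
f=lambda u,v:(376+u*.26,195+(v-300)*.26)
a=plane(t,f(150,453),.126);b=plane(t,f(325,460),.126);d=a-b;print("arm",r(a,4),r(b,4),"yaw of x axis",np.degrees(np.arctan2(d[1],d[0])))
pv=plane(t,f(358,465),.15);print("pivot~",r(pv,3))
# ring front rim major axis in top: top(95,337) bottom (88,521)
# ears
E1=(215,260);E2=(231.5,255)
for n,pt,ps in[("earA",(215,260),(324.4,211)),("earB",(231.5,255),(306,207)),("ring",(220,247),(311.6,223))]:
    X,e=tri([ray(t,pt),ray(s,ps)]);print(n,r(X,4),r(e,1))
# colour masks lilac near head
for n,c,box in[("top",t,(190,235,80,40)),("scene",s,(285,190,60,45))]:
    x,y,w,h=box;hsv=cv2.cvtColor(c["img"][y:y+h,x:x+w],cv2.COLOR_RGB2HSV)
    m=cv2.inRange(hsv,(118,45,60),(160,255,255));k,_,st,ce=cv2.connectedComponentsWithStats(m)
    print(n,[(st[i,4],r(ce[i]+[x,y],1)) for i in range(1,k) if st[i,4]>5])
E
```

```text
lens z.21 top [ 0.5224 -0.3956  0.21  ] scene [ 0.524  -0.3944  0.21  ] (array([ 0.52265462, -0.39622287,  0.2083025 ]), [np.float64(0.011063911329989528), np.float64(0.011063911329884364)])
arm [ 0.5163 -0.4718  0.126 ] [ 0.5104 -0.6055  0.126 ] yaw of x axis 87.44550763433044
pivot~ [ 0.504 -0.618  0.15 ]
earA [0.4507 0.1293 0.0333] [1. 1.]
earB [0.4658 0.0789 0.0294] [2.3 2.3]
ring [0.4931 0.1162 0.0149] [1.4 1.4]
top [(np.int32(9), array([230.2, 256.1]))]
scene [(np.int32(14), array([305.7, 205.5])), (np.int32(17), array([323.9, 209.5]))]
```

View pics/wrist0.png

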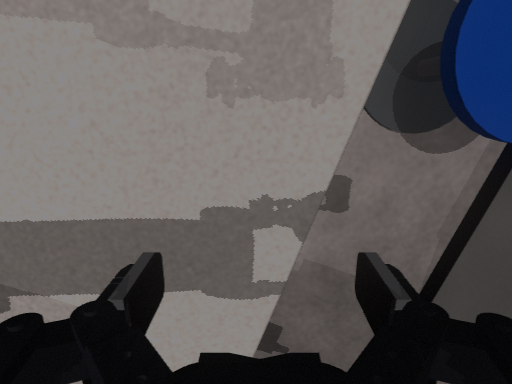

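The wrist view shows only table and fingers, with nothing near. Head_mid is at about (0.458, 0.104, 0.033), with ear-line yaw about 107°. The lens is at (0.523, -0.396, 0.21), facing about +87°. I'll move over the head and turn the tool so that its y lies along the ears.

```bash
python3 -m jog '[{"dx":24.5,"dy":-32.4},{"dx":24.5,"dy":-32.4},{"dx":24.5,"dy":-32.4},{"dx":24.5,"dy":-32.4},{"dx":24.5,"dy":-32.4},{"dx":24.5,"dy":-32.4},{"dx":24.5,"dy":-32.4},{"dx":24.5,"dy":-32.4},{"dx":24.5,"dy":-32.4},{"dx":24.5,"dy":-32.4},{"dx":24.5,"dy":-32.4},{"dx":24.5,"dy":-32.4},{"dx":24.5,"dy":-32.4},{"dx":24.5,"dy":-32.4},{"dx":24.5,"dy":-32.4},{"dx":24.5,"dy":-32.4},{"dx":24.5,"dy":-32.4},{"dx":24.5,"dy":-32.4},{"dx":24.5,"dy":-32.4}]'
python3 -m jog '[{"az":-7.1},{"az":-7.1},{"az":-7.1},{"az":-7.1},{"az":-7.1},{"az":-7.1},{"az":-7.1},{"az":-7.1},{"az":-7.1},{"az":-7.1},{"az":-7.1},{"az":-7.1}]'
python3 -m jog '[{"az":-7.1},{"az":-7.1},{"az":-7.1},{"az":-7.1},{"az":-7.1},{"az":-7.1},{"az":-7.1},{"az":-7.1},{"az":-7.1},{"az":-7.1},{"az":-7.1},{"az":-7.1},{"az":-6.2},{},{}]'
cat >> h.py <<'E'
def shot(name):
    from workcell import bot,optics
    s=bot.read_state();c=optics.read_camera("wrist");np.save(f"pics/{name}.npy",{**c,"st":s},allow_pickle=True)
    cv2.imwrite(f"pics/{name}.png",cv2.convertScaleAbs(c["img"][:,:,::-1],alpha=1.6))
    R=Ro.from_rotvec(s["tcp_rot"]).as_matrix()
    print("t",s["time"],"tcp",np.round(s["tool_pos"],4),"hold",np.round(s["tool_pos"]+.1547*R[:,2],4),"q",np.round(s["q"],3),"w",s["width"],s["grip_force"]);print(np.round(R,4).tolist())
    return c,s
E
python3 -c "
from h import *
c,s=shot('w1')"
```

```text
t 0.15 tcp [ 0.2313 -0.6339  0.4036] hold [ 0.2312 -0.6336  0.2489] q [-1.258  0.265  1.605  0.     1.274 -0.037] w 1.0037157506479097 0.0
[[0.9394, 0.3427, -0.0005], [0.3427, -0.9394, 0.0017], [0.0001, -0.0018, -1.0]]invalid input
invalid input
invalid input
```

View pics/w1.png

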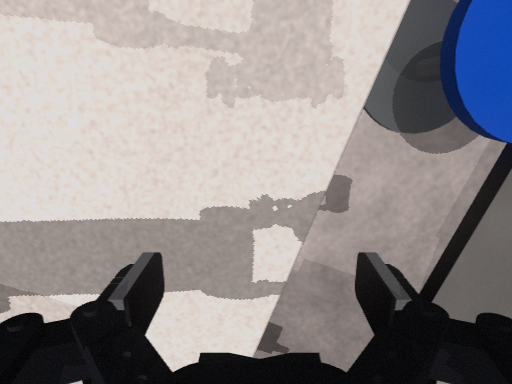

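The move was refused ("invalid input") and the view is unchanged. Probably every key is required, so I'll test with one full row.

```bash
python3 -m jog '[{"dx":24.5,"dy":-32.4,"dz":0,"ax":0,"ay":0,"az":0}]'
```

```text
time: 0.28
tool_pos: [0.2417, -0.5992, 0.4031]
tcp_rot: [3.092, 0.541, -0.003]
wrist_force: [1.2, 0.2, 0.8]
width: 1.0
grip_force: 0.0
```

```bash
python3 -m jog '[{"dx":24.5,"dy":-32.4,"dz":0,"ax":0,"ay":0,"az":0},{"dx":24.5,"dy":-32.4,"dz":0,"ax":0,"ay":0,"az":0},{"dx":24.5,"dy":-32.4,"dz":0,"ax":0,"ay":0,"az":0},{"dx":24.5,"dy":-32.4,"dz":0,"ax":0,"ay":0,"az":0},{"dx":24.5,"dy":-32.4,"dz":0,"ax":0,"ay":0,"az":0},{"dx":24.5,"dy":-32.4,"dz":0,"ax":0,"ay":0,"az":0},{"dx":24.5,"dy":-32.4,"dz":0,"ax":0,"ay":0,"az":0},{"dx":24.5,"dy":-32.4,"dz":0,"ax":0,"ay":0,"az":0},{"dx":24.5,"dy":-32.4,"dz":0,"ax":0,"ay":0,"az":0},{"dx":24.5,"dy":-32.4,"dz":0,"ax":0,"ay":0,"az":0},{"dx":24.5,"dy":-32.4,"dz":0,"ax":0,"ay":0,"az":0},{"dx":24.5,"dy":-32.4,"dz":0,"ax":0,"ay":0,"az":0},{"dx":24.5,"dy":-32.4,"dz":0,"ax":0,"ay":0,"az":0},{"dx":24.5,"dy":-32.4,"dz":0,"ax":0,"ay":0,"az":0},{"dx":24.5,"dy":-32.4,"dz":0,"ax":0,"ay":0,"az":0},{"dx":24.5,"dy":-32.4,"dz":0,"ax":0,"ay":0,"az":0},{"dx":24.5,"dy":-32.4,"dz":0,"ax":0,"ay":0,"az":0},{"dx":24.5,"dy":-32.4,"dz":0,"ax":0,"ay":0,"az":0}]'
python3 -m jog '[{"dx":0,"dy":0,"dz":0,"ax":0,"ay":0,"az":-7.1},{"dx":0,"dy":0,"dz":0,"ax":0,"ay":0,"az":-7.1},{"dx":0,"dy":0,"dz":0,"ax":0,"ay":0,"az":-7.1},{"dx":0,"dy":0,"dz":0,"ax":0,"ay":0,"az":-7.1},{"dx":0,"dy":0,"dz":0,"ax":0,"ay":0,"az":-7.1},{"dx":0,"dy":0,"dz":0,"ax":0,"ay":0,"az":-7.1},{"dx":0,"dy":0,"dz":0,"ax":0,"ay":0,"az":-7.1},{"dx":0,"dy":0,"dz":0,"ax":0,"ay":0,"az":-7.1},{"dx":0,"dy":0,"dz":0,"ax":0,"ay":0,"az":-7.1},{"dx":0,"dy":0,"dz":0,"ax":0,"ay":0,"az":-7.1},{"dx":0,"dy":0,"dz":0,"ax":0,"ay":0,"az":-7.1},{"dx":0,"dy":0,"dz":0,"ax":0,"ay":0,"az":-7.1},{"dx":0,"dy":0,"dz":0,"ax":0,"ay":0,"az":-7.1}]'
python3 -m jog '[{"dx":0,"dy":0,"dz":0,"ax":0,"ay":0,"az":-7.1},{"dx":0,"dy":0,"dz":0,"ax":0,"ay":0,"az":-7.1},{"dx":0,"dy":0,"dz":0,"ax":0,"ay":0,"az":-7.1},{"dx":0,"dy":0,"dz":0,"ax":0,"ay":0,"az":-7.1},{"dx":0,"dy":0,"dz":0,"ax":0,"ay":0,"az":-7.1},{"dx":0,"dy":0,"dz":0,"ax":0,"ay":0,"az":-7.1},{"dx":0,"dy":0,"dz":0,"ax":0,"ay":0,"az":-7.1},{"dx":0,"dy":0,"dz":0,"ax":0,"ay":0,"az":-7.1},{"dx":0,"dy":0,"dz":0,"ax":0,"ay":0,"az":-7.1},{"dx":0,"dy":0,"dz":0,"ax":0,"ay":0,"az":-7.1},{"dx":0,"dy":0,"dz":0,"ax":0,"ay":0,"az":-7.1},{"dx":0,"dy":0,"dz":0,"ax":0,"ay":0,"az":-6},{"dx":0,"dy":0,"dz":0,"ax":0,"ay":0,"az":0},{"dx":0,"dy":0,"dz":0,"ax":0,"ay":0,"az":0}]'
python3 -c "
from h import *
c,s=shot('w2')"
```

```text
time: 1.78
tool_pos: [0.4575, 0.1059, 0.4048]
tcp_rot: [3.093, 0.547, 0.001]
wrist_force: [0.6, -0.8, -0.3]
width: 0.997
grip_force: 0.0
time: 2.87
tool_pos: [0.4575, 0.1037, 0.4045]
tcp_rot: [-1.741, -2.615, 0.0]
wrist_force: [-0.3, 0.5, -0.3]
width: 0.997
grip_force: 0.0
time: 4.03
tool_pos: [0.4576, 0.1037, 0.4046]
tcp_rot: [0.445, -3.11, 0.0]
wrist_force: [0.4, 0.8, -0.1]
width: 1.005
grip_force: 0.0
t 4.0333 tcp [0.4576 0.1037 0.4046] hold [0.4575 0.1037 0.2499] q [ 0.17  -0.134  2.026  0.     1.249 -1.685] w 1.0047001909852311 0.0
[[-0.9599, -0.2802, -0.0002], [-0.2802, 0.9599, -0.0], [0.0002, 0.0, -1.0]]
```

View pics/w2.png

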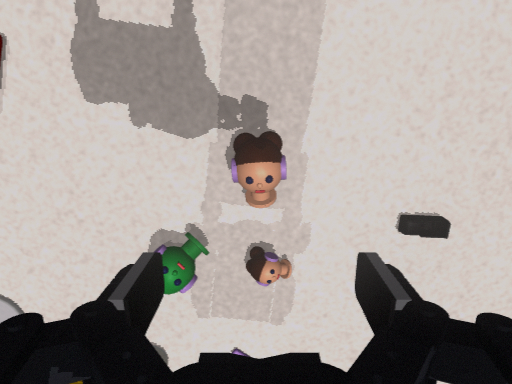

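The view shows the big head at about (259,170) with lilac ears at (235,173) and (283,168). The small head is at (268,268), the green one at (178,272) and a shoe at (423,225). Next I'll measure the ears and the free space.

```bash
python3 - <<'E'
from h import *
c=load("w2");st=c["st"];t=load("top0")
x,y=215,130
hsv=cv2.cvtColor(c["img"][y:y+85,x:x+90],cv2.COLOR_RGB2HSV)
m=cv2.inRange(hsv,(118,60,40),(160,255,255));k,_,s,ce=cv2.connectedComponentsWithStats(m)
P=[]
for i in range(1,k):
    if s[i,4]>8:
        p=ce[i]+[x,y];bb=s[i,:4]+[x,y,0,0];print(s[i,4],np.round(p,1),bb)
        P.append((p,plane(c,p,.035,st)));print(np.round(P[-1][1],4))
P=sorted([q[1] for q in P],key=lambda q:-q[1])[:2] if len(P)>1 else P
d=P[0]-P[-1];print("mid",(P[0]+P[-1])/2,"sep",np.linalg.norm(d),"yaw",np.degrees(np.arctan2(d[1],d[0])))
for n,uv,z in[("small",(328,347),.02),("green",(380,337),.03),("driver tip",(497,354),.01),("driver end",(496,430),.015),("base",(481,263),.01),("jar",(383,257),.05)]:
    print(n,np.round(plane(t,np.array(uv)*.64,z),3))
E
```

```text
107 [282.8 167.7] [280 156   6  23]
[0.45   0.1268 0.035 ]
110 [234.  170.6] [231 159   7  23]
[0.4673 0.0784 0.035 ]
21 [268.9 179.2] [267 177   5   5]
[0.466  0.1163 0.035 ]
19 [249.2 180.4] [247 178   5   5]
[0.473  0.0966 0.035 ]
mid [0.45798739 0.12153109 0.035     ] sep 0.01911385156144476 yaw 146.56184540862458
small [0.574 0.148 0.02 ]
green [0.593 0.04  0.03 ]
driver tip [ 0.559 -0.203  0.01 ]
driver end [ 0.403 -0.195  0.015]
base [ 0.757 -0.175  0.01 ]
jar [0.759 0.034 0.05 ]
```

```bash
python3 -m jog '[{"dx":0,"dy":0,"dz":0,"ax":0,"ay":0,"az":-3.4},{"dx":0,"dy":0,"dz":0,"ax":0,"ay":-6.7,"az":0},{"dx":0,"dy":0,"dz":0,"ax":0,"ay":-6.7,"az":0},{"dx":0,"dy":0,"dz":0,"ax":0,"ay":-6.6,"az":0},{"dx":0,"dy":0,"dz":0,"ax":0,"ay":0,"az":0},{"dx":0,"dy":0,"dz":0,"ax":0,"ay":0,"az":0}]'
cat >> h.py <<'E'
def delta(P,off=0.):
    from workcell import bot
    s=bot.read_state();R=Ro.from_rotvec(s["tcp_rot"]).as_matrix();h=s["tool_pos"]+(.1547-off)*R[:,2]
    print("t",round(s["time"],2),"q",np.round(s["q"],3),"hold",np.round(h,4),"w",round(s["width"],3),"F",np.round(s["wrist_force"],1),"grip",round(s["grip_force"],1));print(np.round(R,3).tolist())
    print("delta tool mm",np.round(1000*R.T@(np.array(P)-h),1));return R,h
E
python3 -c "
from h import *
delta((.4587,.1026,.035),.004)"
```

```text
time: 4.58
tool_pos: [0.4568, 0.1034, 0.4045]
tcp_rot: [-0.48, 2.758, 0.085]
wrist_force: [1.4, -0.2, -0.7]
width: 1.003
grip_force: 0.0
t 4.58 q [ 0.144 -0.253  2.143  0.086  0.914 -1.812] hold [0.5049 0.1208 0.2628] w 1.003 F [ 1.4 -0.2 -0.7] grip 0.0
[[-0.885, -0.338, 0.319], [-0.318, 0.941, 0.115], [-0.339, 0.001, -0.941]]
delta tool mm [124.   -1.7 197.4]
```

```bash
python3 -m jog '[{"dx":31,"dy":-1.7,"dz":0,"ax":0,"ay":0,"az":0},{"dx":31,"dy":0,"dz":0,"ax":0,"ay":0,"az":0},{"dx":31,"dy":0,"dz":0,"ax":0,"ay":0,"az":0},{"dx":31,"dy":0,"dz":0,"ax":0,"ay":0,"az":0},{"dx":0,"dy":0,"dz":30,"ax":0,"ay":0,"az":0},{"dx":0,"dy":0,"dz":30,"ax":0,"ay":0,"az":0},{"dx":0,"dy":0,"dz":30,"ax":0,"ay":0,"az":0},{"dx":0,"dy":0,"dz":30,"ax":0,"ay":0,"az":0},{"dx":0,"dy":0,"dz":15,"ax":0,"ay":0,"az":0},{"dx":0,"dy":0,"dz":0,"ax":0,"ay":0,"az":0},{"dx":0,"dy":0,"dz":0,"ax":0,"ay":0,"az":0}]'
python3 - <<'E'
from h import *
c,st=shot('w3')
hsv=cv2.cvtColor(c["img"],cv2.COLOR_RGB2HSV)
m=cv2.inRange(hsv,(118,60,40),(160,255,255));k,_,s,ce=cv2.connectedComponentsWithStats(m)
for i in range(1,k):
    if s[i,4]>80: print(s[i],np.round(ce[i],1),np.round(plane(c,ce[i],.035,st),4))
delta((.4587,.1026,.035),.004)
E
```

```text
time: 5.5
tool_pos: [0.392, 0.0784, 0.2347]
tcp_rot: [-0.482, 2.76, 0.086]
wrist_force: [-1.3, 0.3, 1.0]
width: 0.996
grip_force: 0.0
t 5.5 tcp [0.392  0.0784 0.2347] hold [0.4411 0.0963 0.089 ] q [ 0.098 -0.197  2.443  0.157  0.567 -1.938] w 0.9955940469409797 0.0
[[-0.8856, -0.3395, 0.3169], [-0.3192, 0.9406, 0.1158], [-0.3374, 0.0014, -0.9414]]
[211 203  11  42 314] [214.9 226.6] [0.4691 0.0779 0.035 ]
[300 203  11  42 311] [305.6 226.5] [0.451  0.1283 0.035 ]
[260 305  20  21 332] [269.2 315.2] [0.5418 0.1399 0.035 ]
[153 330   9  21  81] [157.9 340.8] [0.6059 0.0669 0.035 ]
t 5.55 q [ 0.098 -0.199  2.442  0.157  0.566 -1.938] hold [0.4408 0.0959 0.0941] w 1.0 F [0.  0.1 1. ] grip 0.0
[[-0.885, -0.339, 0.32], [-0.319, 0.941, 0.116], [-0.34, 0.001, -0.94]]
delta tool mm [ 2.1  0.2 62.1]
```

View pics/w3.png

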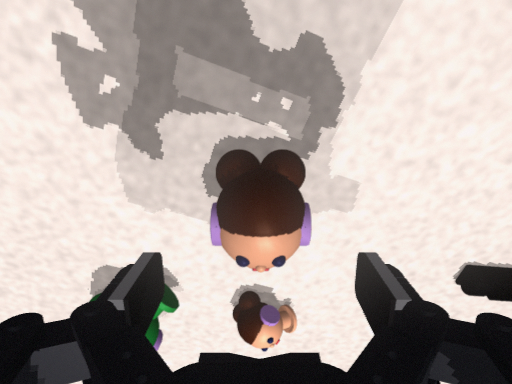

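The head sits centred between the open fingers: ears at (215,227) and (306,227), level in the picture. I'll go down and grip.

```bash
python3 -m jog '[{"dx":1,"dy":0,"dz":20,"ax":0,"ay":0,"az":0},{"dx":0,"dy":0,"dz":20,"ax":0,"ay":0,"az":0},{"dx":0,"dy":0,"dz":12,"ax":0,"ay":0,"az":0},{"dx":0,"dy":0,"dz":10.5,"ax":0,"ay":0,"az":0},{"dx":0,"dy":0,"dz":0,"ax":0,"ay":0,"az":0},{"dx":0,"dy":0,"dz":0,"ax":0,"ay":0,"az":0}]'
python3 -c "
from h import *
delta((.460,.1031,.035),.004)"
```

```text
time: 6.05
tool_pos: [0.412, 0.0853, 0.1775]
tcp_rot: [-0.482, 2.754, 0.085]
wrist_force: [0.4, -0.6, 0.2]
width: 0.997
grip_force: 0.0
t 6.05 q [ 0.112 -0.032  2.442  0.207  0.398 -1.983] hold [0.4606 0.1028 0.0359] w 0.997 F [ 0.4 -0.6  0.2] grip 0.0
[[-0.884, -0.339, 0.322], [-0.319, 0.941, 0.116], [-0.343, -0.0, -0.939]]
delta tool mm [0.7 0.5 0.7]
```

Good. Grip with 35 N.

```bash
python3 -m jog '[{"dx":0,"dy":0,"dz":0,"ax":0,"ay":0,"az":0},{"dx":0,"dy":0,"dz":0,"ax":0,"ay":0,"az":0},{"dx":0,"dy":0,"dz":0,"ax":0,"ay":0,"az":0},{"dx":0,"dy":0,"dz":0,"ax":0,"ay":0,"az":0},{"dx":0,"dy":0,"dz":0,"ax":0,"ay":0,"az":0},{"dx":0,"dy":0,"dz":0,"ax":0,"ay":0,"az":0},{"dx":0,"dy":0,"dz":0,"ax":0,"ay":0,"az":0},{"dx":0,"dy":0,"dz":0,"ax":0,"ay":0,"az":0}]' 0.5 35
python3 -c "
from h import *
delta((.460,.1031,.155),.004)"
```

```text
time: 6.72
tool_pos: [0.4121, 0.0852, 0.1776]
tcp_rot: [-0.481, 2.752, 0.085]
wrist_force: [-3.1, -1.1, 6.9]
width: 0.651
grip_force: 39.6
t 6.72 q [ 0.112 -0.032  2.442  0.207  0.396 -1.983] hold [0.4609 0.1028 0.0361] w 0.651 F [-3.1 -1.1  6.9] grip 39.6
[[-0.883, -0.339, 0.324], [-0.319, 0.941, 0.116], [-0.344, -0.001, -0.939]]
delta tool mm [ -40.2    0.5 -111.9]
```

```bash
python3 -m jog '[{"dx":-10,"dy":0,"dz":-28,"ax":0,"ay":0,"az":0},{"dx":-10,"dy":0,"dz":-28,"ax":0,"ay":0,"az":0},{"dx":-10,"dy":0,"dz":-28,"ax":0,"ay":0,"az":0},{"dx":-10,"dy":0,"dz":-28,"ax":0,"ay":0,"az":0},{"dx":0,"dy":0,"dz":0,"ax":0,"ay":7,"az":0},{"dx":0,"dy":0,"dz":0,"ax":0,"ay":7,"az":0},{"dx":0,"dy":0,"dz":0,"ax":0,"ay":7,"az":0},{"dx":0,"dy":0,"dz":0,"ax":0,"ay":7,"az":0},{"dx":0,"dy":0,"dz":0,"ax":0,"ay":7,"az":0},{"dx":0,"dy":0,"dz":0,"ax":0,"ay":7,"az":0},{"dx":0,"dy":0,"dz":0,"ax":0,"ay":7,"az":0},{"dx":0,"dy":0,"dz":0,"ax":0,"ay":7,"az":0},{"dx":0,"dy":0,"dz":0,"ax":0,"ay":7,"az":0},{"dx":0,"dy":0,"dz":0,"ax":0,"ay":0,"az":0},{"dx":0,"dy":0,"dz":0,"ax":0,"ay":0,"az":0}]'
python3 -c "
from h import *
delta((.64,-.24,.15),.004);shot('w4')"
```

```text
time: 7.97
tool_pos: [0.4109, 0.0851, 0.2943]
tcp_rot: [0.414, -2.363, 0.162]
wrist_force: [0.0, 0.1, -1.0]
width: 0.647
grip_force: 38.9
t 7.97 q [ 0.189  0.158  2.044 -0.107  1.681 -1.699] hold [0.3144 0.0503 0.184 ] w 0.647 F [ 0.   0.1 -1. ] grip 38.9
[[-0.689, -0.34, -0.641], [-0.249, 0.941, -0.231], [0.681, 0.0, -0.732]]
delta tool mm [-175.1 -383.6 -116.6]
t 7.9667 tcp [0.4109 0.0851 0.2943] hold [0.3118 0.0494 0.181 ] q [ 0.189  0.158  2.044 -0.107  1.681 -1.699] w 0.6469643393849497 38.87836396694183
[[-0.6888, -0.3396, -0.6405], [-0.249, 0.9406, -0.231], [0.6809, 0.0003, -0.7324]]
```

View pics/w4.png

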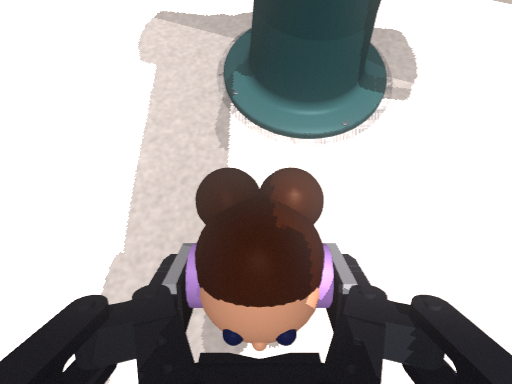

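The head is held by its ears, crown at (260,230) and nose at (260,345), clear of everything. I'll carry it to the free area near (0.64,-0.24).

```bash
python3 -m jog '[{"dx":-14.6,"dy":-32,"dz":-9.7,"ax":0,"ay":0,"az":0},{"dx":-14.6,"dy":-32,"dz":-9.7,"ax":0,"ay":0,"az":0},{"dx":-14.6,"dy":-32,"dz":-9.7,"ax":0,"ay":0,"az":0},{"dx":-14.6,"dy":-32,"dz":-9.7,"ax":0,"ay":0,"az":0},{"dx":-14.6,"dy":-32,"dz":-9.7,"ax":0,"ay":0,"az":0},{"dx":-14.6,"dy":-32,"dz":-9.7,"ax":0,"ay":0,"az":0},{"dx":-14.6,"dy":-32,"dz":-9.7,"ax":0,"ay":0,"az":0},{"dx":-14.6,"dy":-32,"dz":-9.7,"ax":0,"ay":0,"az":0},{"dx":-14.6,"dy":-32,"dz":-9.7,"ax":0,"ay":0,"az":0},{"dx":-14.6,"dy":-32,"dz":-9.7,"ax":0,"ay":0,"az":0},{"dx":-14.6,"dy":-32,"dz":-9.7,"ax":0,"ay":0,"az":0},{"dx":-14.6,"dy":-32,"dz":-9.7,"ax":0,"ay":0,"az":0},{"dx":0,"dy":0,"dz":0,"ax":0,"ay":0,"az":0},{"dx":0,"dy":0,"dz":0,"ax":0,"ay":0,"az":0}]'
python3 - <<'E'
from h import *
from workcell import optics
R,h=delta((.64,-.24,.056),.004)
c=optics.read_camera("scene");p=proj(c,h);print(p)
x,y=(p-[50,37]).astype(int)
a=cv2.convertScaleAbs(c["img"][y:y+75,x:x+100,::-1],alpha=1.6);cv2.imwrite("pics/s4.png",cv2.resize(a,(800,600),interpolation=cv2.INTER_CUBIC))
E
```

```text
time: 9.18
tool_pos: [0.7364, -0.2075, 0.2603]
tcp_rot: [0.411, -2.364, 0.162]
wrist_force: [0.4, 0.0, 0.0]
width: 0.651
grip_force: 38.9
t 9.18 q [-0.224  0.753  1.248 -0.385  1.788 -2.095] hold [ 0.6399 -0.2422  0.1498] w 0.651 F [0.4 0.  0. ] grip 38.9
[[-0.69, -0.338, -0.64], [-0.247, 0.941, -0.23], [0.68, -0.0, -0.733]]
delta tool mm [-64.4   2.1  68.2]
[168.76688468 164.65206189]
```

View pics/s4.png

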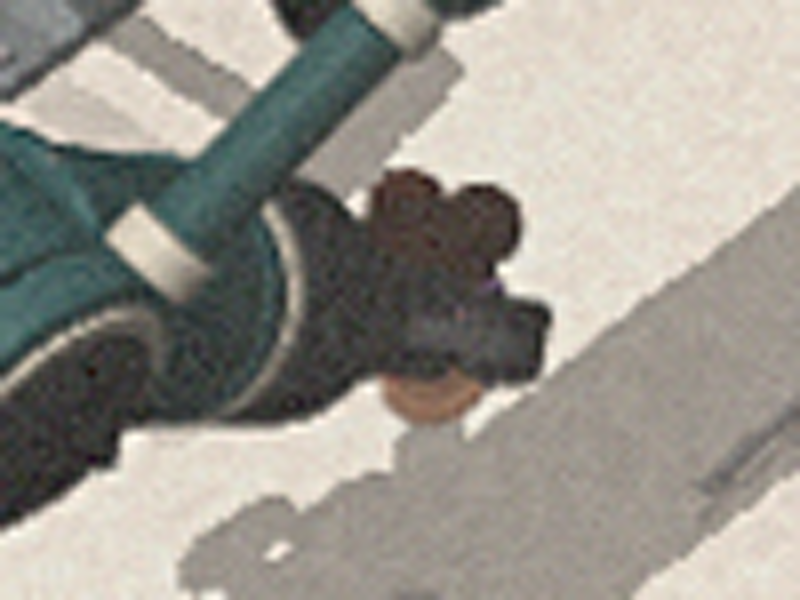

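The scene crop shows the head hanging with ring down at (433,395) and buns at (445,215), roughly upright. I'll lower it to just above the table, then go down gently until the force shows contact.

```bash
python3 -m jog '[{"dx":-16,"dy":0,"dz":17.2,"ax":0,"ay":0,"az":0},{"dx":-16,"dy":0,"dz":17.2,"ax":0,"ay":0,"az":0},{"dx":-16,"dy":0,"dz":17.2,"ax":0,"ay":0,"az":0},{"dx":-16,"dy":0,"dz":17.2,"ax":0,"ay":0,"az":0},{"dx":-3.4,"dy":0,"dz":3.7,"ax":0,"ay":0,"az":0},{"dx":0,"dy":0,"dz":0,"ax":0,"ay":0,"az":0},{"dx":0,"dy":0,"dz":0,"ax":0,"ay":0,"az":0}]'
python3 -m jog '[{"dx":-1.4,"dy":0,"dz":1.5,"ax":0,"ay":0,"az":0},{"dx":0,"dy":0,"dz":0,"ax":0,"ay":0,"az":0}]'
python3 -m jog '[{"dx":-1.4,"dy":0,"dz":1.5,"ax":0,"ay":0,"az":0},{"dx":0,"dy":0,"dz":0,"ax":0,"ay":0,"az":0}]'
python3 -c "
from h import *
delta((.64,-.24,.042),.004)"
```

```text
time: 9.82
tool_pos: [0.7358, -0.2052, 0.1635]
tcp_rot: [0.414, -2.362, 0.163]
wrist_force: [-0.3, -0.0, -0.6]
width: 0.649
grip_force: 38.9
time: 9.98
tool_pos: [0.7368, -0.2058, 0.1623]
tcp_rot: [0.413, -2.365, 0.165]
wrist_force: [-0.0, -0.1, -0.5]
width: 0.651
grip_force: 38.9
time: 10.15
tool_pos: [0.7363, -0.206, 0.1588]
tcp_rot: [0.413, -2.363, 0.163]
wrist_force: [-0.6, -0.2, -0.3]
width: 0.652
grip_force: 38.9
t 10.15 q [-0.222  0.851  1.281 -0.377  1.666 -2.045] hold [ 0.6398 -0.2409  0.0484] w 0.652 F [-0.6 -0.2 -0.3] grip 38.9
[[-0.689, -0.339, -0.64], [-0.248, 0.941, -0.232], [0.681, -0.001, -0.732]]
delta tool mm [-4.7  0.8  4.4]
```

```bash
for i in 1; do python3 -m jog '[{"dx":-1.4,"dy":0,"dz":1.5,"ax":0,"ay":0,"az":0},{"dx":0,"dy":0,"dz":0,"ax":0,"ay":0,"az":0}]' | grep -E "pos|force"
python3 -m jog '[{"dx":-1.4,"dy":0,"dz":1.5,"ax":0,"ay":0,"az":0},{"dx":0,"dy":0,"dz":0,"ax":0,"ay":0,"az":0}]'| grep -E "pos|force"
python3 -m jog '[{"dx":-0.7,"dy":0,"dz":0.7,"ax":0,"ay":0,"az":0},{"dx":0,"dy":0,"dz":0,"ax":0,"ay":0,"az":0}]'| grep -E "pos|force"; done
```

```text
tool_pos: [0.736, -0.2059, 0.1555]
wrist_force: [-0.3, 0.7, -1.3]
grip_force: 38.9
tool_pos: [0.7359, -0.2059, 0.1531]
wrist_force: [0.4, -0.8, 0.3]
grip_force: 38.9
tool_pos: [0.736, -0.2058, 0.1523]
wrist_force: [0.1, -0.0, -1.1]
grip_force: 38.9
```

```bash
python3 -m jog '[{"dx":-0.7,"dy":0,"dz":0.7,"ax":0,"ay":0,"az":0},{"dx":0,"dy":0,"dz":0,"ax":0,"ay":0,"az":0}]' | grep -E "pos|force"
python3 -m jog '[{"dx":-0.7,"dy":0,"dz":0.7,"ax":0,"ay":0,"az":0},{"dx":0,"dy":0,"dz":0,"ax":0,"ay":0,"az":0}]'| grep -E "pos|force"
python3 -m jog '[{"dx":-0.7,"dy":0,"dz":0.7,"ax":0,"ay":0,"az":0},{"dx":0,"dy":0,"dz":0,"ax":0,"ay":0,"az":0}]'| grep -E "pos|force"
```

```text
tool_pos: [0.736, -0.2058, 0.1515]
wrist_force: [-0.2, 0.8, -0.9]
grip_force: 38.9
tool_pos: [0.7361, -0.2058, 0.1506]
wrist_force: [-0.5, -0.1, -0.2]
grip_force: 38.9
tool_pos: [0.7362, -0.2058, 0.15]
wrist_force: [0.1, -0.4, 0.4]
grip_force: 39.1
```

```bash
python3 -m jog '[{"dx":-0.7,"dy":0,"dz":0.7,"ax":0,"ay":0,"az":0},{"dx":0,"dy":0,"dz":0,"ax":0,"ay":0,"az":0}]' | grep -E "pos|force"
python3 -m jog '[{"dx":-0.7,"dy":0,"dz":0.7,"ax":0,"ay":0,"az":0},{"dx":0,"dy":0,"dz":0,"ax":0,"ay":0,"az":0}]'| grep -E "pos|force"
python3 -c "
from h import *
from workcell import bot
print(bot.read_state()['torque'])
delta((.64,-.24,.042),.004)"
```

```text
tool_pos: [0.7363, -0.2058, 0.1499]
wrist_force: [-2.2, 1.0, 3.9]
grip_force: 39.3
tool_pos: [0.7363, -0.2058, 0.1498]
wrist_force: [-1.6, 1.4, 7.0]
grip_force: 39.6
[ 0.06080772  0.60241015 -0.16527674]
t 11.48 q [-0.221  0.862  1.281 -0.378  1.659 -2.041] hold [ 0.6395 -0.2407  0.0397] w 0.65 F [-1.6  1.4  7. ] grip 39.6
[[-0.687, -0.339, -0.642], [-0.247, 0.941, -0.232], [0.683, -0.001, -0.73]]
delta tool mm [ 1.1  0.5 -2.1]
```

Contact at 7 N. Release.

```bash
python3 -m jog '[{"dx":0,"dy":0,"dz":0,"ax":0,"ay":0,"az":0},{"dx":0,"dy":0,"dz":0,"ax":0,"ay":0,"az":0},{"dx":0,"dy":0,"dz":0,"ax":0,"ay":0,"az":0},{"dx":0,"dy":0,"dz":0,"ax":0,"ay":0,"az":0},{"dx":0,"dy":0,"dz":0,"ax":0,"ay":0,"az":0},{"dx":0,"dy":0,"dz":0,"ax":0,"ay":0,"az":0}]' 1 
python3 -m jog '[{"dx":0,"dy":0,"dz":-10,"ax":0,"ay":0,"az":0},{"dx":0,"dy":0,"dz":-20,"ax":0,"ay":0,"az":0},{"dx":0,"dy":0,"dz":-30,"ax":0,"ay":0,"az":0},{"dx":0,"dy":0,"dz":-30,"ax":0,"ay":0,"az":0},{"dx":0,"dy":0,"dz":-30,"ax":0,"ay":0,"az":0},{"dx":0,"dy":0,"dz":0,"ax":0,"ay":0,"az":0},{"dx":0,"dy":0,"dz":0,"ax":0,"ay":0,"az":0}]'
python3 - <<'E'
from h import *
c,st=shot('w5')
hsv=cv2.cvtColor(c["img"],cv2.COLOR_RGB2HSV)
m=cv2.inRange(hsv,(118,60,40),(160,255,255));k,_,s,ce=cv2.connectedComponentsWithStats(m)
for i in range(1,k):
    if s[i,4]>60: print(s[i],np.round(ce[i],1),np.round(plane(c,ce[i],.042,st),4))
E
```

```text
time: 11.98
tool_pos: [0.7361, -0.2058, 0.1474]
tcp_rot: [0.413, -2.361, 0.162]
wrist_force: [-0.4, -0.0, -0.6]
width: 0.998
grip_force: 0.0
time: 12.57
tool_pos: [0.8149, -0.1772, 0.2385]
tcp_rot: [0.414, -2.367, 0.166]
wrist_force: [0.1, -0.0, -0.2]
width: 1.001
grip_force: 0.0
t 12.5667 tcp [ 0.8149 -0.1772  0.2385] hold [ 0.7163 -0.2133  0.1249] q [-0.173  0.913  1.013 -0.363  1.871 -2.08 ] w 1.0005310729073664 0.0
[[-0.6914, -0.3406, -0.6371], [-0.2484, 0.9402, -0.233], [0.6784, -0.0029, -0.7347]]
[223 173   8  32 194] [225.8 189.9] [ 0.6482 -0.2658  0.042 ]
[291 173   7  32 190] [294.3 189.9] [ 0.6305 -0.2168  0.042 ]
```

View pics/w5.png

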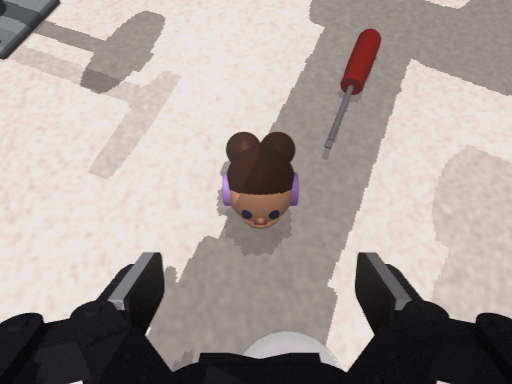

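The head stands on its ring at (260,185), ears at (226,190) and (294,190), with the driver at (350,90) and the lens bracket at upper left. Next: raise the hand, turn it vertical, check the stance numerically, and take a close look at the lamp by colour masks (the picture budget is used up).

```bash
python3 -m jog '[{"dx":20,"dy":0,"dz":-22,"ax":0,"ay":0,"az":0},{"dx":20,"dy":0,"dz":-22,"ax":0,"ay":0,"az":0},{"dx":20,"dy":0,"dz":-22,"ax":0,"ay":0,"az":0},{"dx":20,"dy":0,"dz":-22,"ax":0,"ay":0,"az":0},{"dx":20,"dy":0,"dz":-22,"ax":0,"ay":0,"az":0},{"dx":20,"dy":0,"dz":-22,"ax":0,"ay":-7.1,"az":0},{"dx":0,"dy":0,"dz":0,"ax":0,"ay":-7.1,"az":0},{"dx":0,"dy":0,"dz":0,"ax":0,"ay":-7.1,"az":0},{"dx":0,"dy":0,"dz":0,"ax":0,"ay":-7.1,"az":0},{"dx":0,"dy":0,"dz":0,"ax":0,"ay":-7.1,"az":0},{"dx":0,"dy":0,"dz":0,"ax":0,"ay":-7.1,"az":0},{"dx":0,"dy":0,"dz":0,"ax":0,"ay":0,"az":0},{"dx":0,"dy":0,"dz":0,"ax":0,"ay":0,"az":0}]'
python3 - <<'E'
from h import *
delta((.50,-.43,.365))
c=load("w5");y=np.radians(19.9);f=np.array([np.cos(y),np.sin(y),0])
m=np.array([.6394,-.2413,.042])
l=np.array([-np.sin(y),np.cos(y),0])
print("pred nose",proj(c,m+.028*f,c["st"]),"buns",[proj(c,m-.029*f+s*.013*l+[0,0,.010],c["st"]) for s in(1,-1)])
E
```

```text
time: 13.7
tool_pos: [0.8135, -0.1782, 0.4126]
tcp_rot: [0.537, -3.082, 0.001]
wrist_force: [0.8, -0.8, 0.3]
width: 1.003
grip_force: 0.0
t 13.7 q [-0.244  0.57   1.168 -0.006  1.415 -2.159] hold [ 0.8116 -0.1786  0.2579] w 1.003 F [ 0.8 -0.8  0.3] grip 0.0
[[-0.941, -0.338, -0.013], [-0.338, 0.941, -0.003], [0.013, 0.002, -1.0]]
delta tool mm [ 379.6 -131.1 -102.5]
pred nose [260.09110537 224.35372445] buns [array([276.76953322, 150.59570404]), array([243.16801494, 150.65474663])]
```

```bash
python3 -m jog '[{"dx":30,"dy":0,"dz":-27,"ax":0,"ay":0,"az":0},{"dx":30,"dy":0,"dz":-27,"ax":0,"ay":0,"az":0},{"dx":30,"dy":0,"dz":-27,"ax":0,"ay":0,"az":0},{"dx":30,"dy":0,"dz":-21,"ax":0,"ay":0,"az":0},{"dx":37,"dy":-18.7,"dz":0,"ax":0,"ay":0,"az":0},{"dx":37,"dy":-18.7,"dz":0,"ax":0,"ay":0,"az":0},{"dx":37,"dy":-18.7,"dz":0,"ax":0,"ay":0,"az":0},{"dx":37,"dy":-18.7,"dz":0,"ax":0,"ay":0,"az":0},{"dx":37,"dy":-18.7,"dz":0,"ax":0,"ay":0,"az":0},{"dx":37,"dy":-18.7,"dz":0,"ax":0,"ay":0,"az":0},{"dx":37,"dy":-18.7,"dz":0,"ax":0,"ay":0,"az":0},{"dx":0,"dy":0,"dz":0,"ax":0,"ay":0,"az":0},{"dx":0,"dy":0,"dz":0,"ax":0,"ay":0,"az":0}]'
python3 - <<'E'
from h import *
c,st=shot('w6')
g=lambda X:np.round(proj(c,np.array(X),st)).tolist()
print("bar pred",[g((.523-.0454*0-.225*k*.045,-.396-.225*k,.126)) for k in(.2,.5,.9)],"ring top",g((.523,-.396,.278)),"ring ends",g((.591,-.393,.21)),g((.455,-.399,.21)))
# dump coarse gray map as text around bar
im=cv2.cvtColor(c["img"],cv2.COLOR_RGB2GRAY);print(cv2.resize(im,(64,32),interpolation=cv2.INTER_AREA)[:24].tolist().__str__().replace('], [','\n'))
E
```

```text
time: 14.78
tool_pos: [0.5218, -0.405, 0.5172]
tcp_rot: [0.459, -3.076, 0.03]
wrist_force: [-0.2, -0.2, 0.3]
width: 0.997
grip_force: 0.0
t 14.7833 tcp [ 0.5218 -0.405   0.5172] hold [ 0.5174 -0.4086  0.3626] q [-0.688  0.194  1.486 -0.036  1.469 -2.551] w 0.9971756321054842 0.0
[[-0.9561, -0.2918, -0.0281], [-0.2912, 0.9564, -0.0237], [0.0338, -0.0145, -0.9993]]
bar pred [[234.0, 166.0], [176.0, 146.0], [96.0, 117.0]] ring top [277.0, 226.0] ring ends [255.0, 267.0] [296.0, 122.0]
[[41, 33, 31, 68, 72, 68, 67, 70, 92, 130, 129, 130, 130, 129, 129, 128, 130, 126, 128, 126, 117, 96, 85, 92, 114, 127, 127, 126, 128, 128, 128, 109, 86, 87, 87, 86, 88, 86, 108, 127, 130, 129, 129, 130, 131, 130, 131, 130, 130, 130, 130, 130, 131, 131, 131, 130, 130, 129, 131, 130, 130, 130, 129, 129
40, 41, 38, 20, 37, 62, 64, 62, 93, 129, 128, 129, 130, 128, 126, 129, 126, 120, 112, 93, 85, 87, 109, 125, 128, 127, 127, 126, 127, 128, 129, 128, 108, 88, 88, 87, 87, 86, 120, 130, 130, 129, 131, 131, 130, 130, 130, 130, 131, 131, 130, 131, 130, 130, 129, 129, 130, 128, 129, 130, 129, 128, 129, 128
40, 41, 
[... 5863 characters left out ...]
, 33, 28, 25, 24, 44, 82, 127, 129, 129, 129, 128, 128, 128, 128, 129, 129, 129, 129, 128, 129, 129, 130
68, 69, 69, 69, 117, 128, 129, 129, 128, 129, 128, 128, 128, 129, 113, 54, 39, 39, 22, 21, 87, 129, 128, 130, 130, 129, 120, 120, 110, 109, 110, 114, 120, 119, 129, 131, 130, 130, 129, 126, 102, 44, 27, 32, 25, 19, 21, 40, 39, 59, 117, 128, 129, 129, 130, 130, 128, 129, 129, 129, 129, 112, 88, 88
68, 68, 68, 70, 127, 128, 129, 129, 128, 128, 128, 128, 129, 101, 29, 38, 37, 18, 17, 19, 71, 129, 129, 129, 129, 130, 127, 120, 119, 118, 120, 117, 117, 119, 124, 131, 127, 122, 117, 119, 123, 102, 46, 40, 25, 16, 15, 18, 38, 37, 34, 108, 128, 128, 128, 129, 130, 129, 129, 129, 113, 64, 52, 50]]
```

```bash
python3 - <<'E'
from h import *
c=load("w6");st=c["st"];im=cv2.GaussianBlur(cv2.cvtColor(c["img"],cv2.COLOR_RGB2GRAY).astype(float),(3,3),0)
pts=[]
for u in range(95,225,3):
    v=190
    while v>90 and im[v,u]>110: v-=1   # going up: table -> bar
    a,b=im[v,u],im[v+1,u];pts.append((u,v+(110-a)/(b-a)))
pts=np.array(pts,np.float32);print(np.round(pts[::4],1).tolist())
X=np.array([plane(c,p,.126,st)[:2] for p in pts])
for _ in range(3):
    vx,vy,x0,y0=cv2.fitLine(X.astype(np.float32),cv2.DIST_HUBER,0,1e-4,1e-4).ravel();n=np.array([vy,-vx]);r=(X-[x0,y0])@n
    X=X[abs(r)<.0015]
    print(len(X),"yaw",np.degrees(np.arctan2(vy,vx))%180,"rms mm",1000*r.std())
d=np.array([vx,vy]);d*=np.sign(d[1]);n=np.array([d[1],-d[0]])  # +x side
ax=np.array([x0,y0])-n*.011
k=(-.396-ax[1])/d[1];print("axis at y=-.396: x=",ax[0]+k*d[0])
# top-camera edges of ring front rim: reproject predicted lens outlines vs check
E
```

```text
[[95.0, 138.60000610351562], [107.0, 142.39999389648438], [119.0, 146.0], [131.0, 149.60000610351562], [143.0, 153.0], [155.0, 148.60000610351562], [167.0, 152.6999969482422], [179.0, 156.1999969482422], [191.0, 160.89999389648438], [203.0, 165.39999389648438], [215.0, 175.0]]
19 yaw 94.23092 rms mm 4.156423016526867
17 yaw 93.84743 rms mm 0.8909657168597644
17 yaw 93.75611 rms mm 0.6792940989954354
axis at y=-.396: x= 0.5144954
```

```bash
python3 - <<'E'
from h import *
c=load("w6");st=c["st"];im=cv2.GaussianBlur(cv2.cvtColor(c["img"],cv2.COLOR_RGB2GRAY).astype(float),(3,3),0)
pts=[]
for u in range(152,222,2):
    v=190
    while v>90 and im[v,u]>110: v-=1
    a,b=im[v,u],im[v+1,u];pts.append((u,v+(110-a)/(b-a)))
pts=np.array(pts);print(np.round(pts,1).tolist())
g=pts[(pts[:,0]<206)]
m,q=np.polyfit(g[:,0],g[:,1],1);print(m,q,np.round(g[:,1]-np.polyval([m,q],g[:,0]),1))
X=np.array([plane(c,(u,m*u+q),.126,st)[:2] for u in(152,205)]);d=X[1]-X[0];print(X,"yaw",np.degrees(np.arctan2(d[1],d[0])))
for u in range(90,200,10): # profile across bar
    print(u,round(m*u+q),im[int(m*u+q)-26:int(m*u+q)+8:2,u].astype(int).tolist())
E
```

```text
[[152.0, 146.6], [154.0, 147.7], [156.0, 149.5], [158.0, 149.2], [160.0, 149.7], [162.0, 150.3], [164.0, 151.0], [166.0, 151.9], [168.0, 152.9], [170.0, 153.6], [172.0, 154.3], [174.0, 154.8], [176.0, 155.3], [178.0, 155.8], [180.0, 156.7], [182.0, 157.6], [184.0, 158.7], [186.0, 159.2], [188.0, 159.8], [190.0, 160.6], [192.0, 161.5], [194.0, 162.6], [196.0, 163.5], [198.0, 163.8], [200.0, 164.6], [202.0, 165.1], [204.0, 165.6], [206.0, 166.4], [208.0, 167.0], [210.0, 169.6], [212.0, 173.6], [214.0, 174.7], [216.0, 175.4], [218.0, 176.1], [220.0, 176.9]]
0.3639873262577979 91.57507498988252 [-0.3  0.1  1.1  0.2 -0.2 -0.3 -0.3 -0.1  0.2  0.2  0.1 -0.1 -0.4 -0.5
 -0.4 -0.2  0.1 -0.1 -0.2 -0.1 -0.   0.4  0.6  0.2  0.2 -0.  -0.2]
[[ 0.52718654 -0.53353748]
 [ 0.53083332 -0.47206731]] yaw 86.60485359458806
90 124 [32, 33, 53, 73, 82, 82, 82, 81, 81, 81, 81, 73, 67, 80, 81, 81, 81]
100 128 [27, 29, 43, 69, 81, 83, 83, 83, 83, 82, 82, 77, 67, 77, 79, 80, 82]
110 132 [28, 29, 46, 72, 83, 84, 84, 84, 84, 83, 83, 77, 66, 71, 73, 73, 73]
120 135 [27, 30, 50, 75, 84, 86, 85, 84, 85, 85, 83, 75, 66, 73, 74, 74, 74]
130 139 [73, 74, 42, 53, 70, 82, 86, 86, 86, 86, 85, 80, 67, 71, 75, 76, 83]
140 143 [80, 71, 41, 49, 55, 55, 56, 56, 55, 55, 57, 71, 69, 78, 83, 78, 84]
150 146 [72, 65, 40, 51, 56, 57, 57, 57, 56, 56, 55, 52, 60, 104, 114, 120, 128]
160 150 [86, 92, 54, 48, 55, 57, 57, 57, 57, 57, 56, 55, 55, 101, 116, 116, 124]
170 153 [125, 114, 50, 49, 57, 58, 58, 58, 57, 57, 56, 58, 71, 105, 113, 119, 128]
180 157 [129, 108, 47, 51, 58, 59, 58, 59, 60, 79, 88, 82, 80, 114, 116, 118, 126]
190 161 [125, 123, 67, 48, 56, 59, 59, 59, 68, 90, 89, 86, 74, 102, 115, 117, 127]
```

The bar edge gives a lens yaw of about 86.7°, with an axis consistent with lens (0.523,-0.396). Back to the head, correcting the small tilt from the joint-6 limit.

```bash
python3 -m jog '[{"dx":-33,"dy":24.8,"dz":0,"ax":0,"ay":0,"az":0},{"dx":-33,"dy":24.8,"dz":0,"ax":0,"ay":0,"az":0},{"dx":-33,"dy":24.8,"dz":0,"ax":0,"ay":0,"az":0},{"dx":-33,"dy":24.8,"dz":0,"ax":0,"ay":0,"az":0},{"dx":-33,"dy":24.8,"dz":0,"ax":0,"ay":0,"az":0},{"dx":0,"dy":0,"dz":0,"ax":-0.8,"ay":-1.9,"az":-2.9},{"dx":0,"dy":0,"dz":30,"ax":0,"ay":0,"az":0},{"dx":0,"dy":0,"dz":30,"ax":0,"ay":0,"az":0},{"dx":0,"dy":0,"dz":30,"ax":0,"ay":0,"az":0},{"dx":0,"dy":0,"dz":30,"ax":0,"ay":0,"az":0},{"dx":0,"dy":0,"dz":30,"ax":0,"ay":0,"az":0},{"dx":0,"dy":0,"dz":0,"ax":0,"ay":0,"az":0},{"dx":0,"dy":0,"dz":0,"ax":0,"ay":0,"az":0}]'
cat > ears.py <<'E'
from h import *
c,st=shot('we')
hsv=cv2.cvtColor(c["img"],cv2.COLOR_RGB2HSV)
m=cv2.inRange(hsv,(118,60,40),(160,255,255));k,_,s,ce=cv2.connectedComponentsWithStats(m)
P=[]
for i in range(1,k):
    if s[i,4]>60: P.append(plane(c,ce[i],.042,st));print(s[i],np.round(P[-1],4))
d=P[0]-P[1];print("mid",(P[0]+P[1])/2,"yaw",np.degrees(np.arctan2(d[1],d[0])))
R,h=delta(np.append(((P[0]+P[1])/2)[:2],.042),.004);print("tool y yaw",np.degrees(np.arctan2(R[1,1],R[0,1])))
E
python3 ears.py
```

```text
time: 15.92
tool_pos: [0.644, -0.2357, 0.3579]
tcp_rot: [0.547, -3.09, -0.002]
wrist_force: [0.4, 0.7, 0.2]
width: 1.0
grip_force: 0.0
t 15.9167 tcp [ 0.644  -0.2357  0.3579] hold [ 0.6435 -0.2355  0.2032] q [-3.870e-01  3.150e-01  1.626e+00 -1.000e-03  1.204e+00 -2.308e+00] w 0.9996645870783991 0.0
[[-0.9392, -0.3434, -0.0038], [-0.3434, 0.9392, 0.0009], [0.0033, 0.0022, -1.0]]
[222 160   7  28 124] [ 0.6487 -0.2669  0.042 ]
[280 161   7  27 111] [ 0.6315 -0.2167  0.042 ]
mid [ 0.64007788 -0.24176879  0.042     ] yaw -71.12676720374064
t 15.97 q [-3.870e-01  3.130e-01  1.623e+00 -1.000e-03  1.204e+00 -2.308e+00] hold [ 0.645  -0.2365  0.2102] w 0.996 F [ 0.6 -0.2 -0. ] grip 0.0
[[-0.939, -0.343, 0.001], [-0.343, 0.939, -0.001], [-0.001, -0.001, -1.0]]
delta tool mm [  6.6  -3.  168.2]
tool y yaw 110.0661407048298
```

```bash
python3 -m jog '[{"dx":6.6,"dy":-3,"dz":20,"ax":0,"ay":0,"az":0.7},{"dx":0,"dy":0,"dz":30,"ax":0,"ay":0,"az":0},{"dx":0,"dy":0,"dz":30,"ax":0,"ay":0,"az":0},{"dx":0,"dy":0,"dz":0,"ax":0,"ay":0,"az":0},{"dx":0,"dy":0,"dz":0,"ax":0,"ay":0,"az":0}]'
python3 ears.py
```

```text
time: 16.38
tool_pos: [0.6395, -0.2423, 0.2817]
tcp_rot: [-0.526, 3.096, -0.003]
wrist_force: [0.1, 0.3, 0.7]
width: 1.003
grip_force: 0.0
t 16.3833 tcp [ 0.6395 -0.2423  0.2817] hold [ 0.6397 -0.2425  0.127 ] q [-3.980e-01  3.730e-01  1.697e+00 -1.000e-03  1.069e+00 -2.306e+00] w 1.003231912974618 0.0
[[-0.9438, -0.3304, 0.0018], [-0.3304, 0.9438, -0.0014], [-0.0013, -0.0019, -1.0]]
[219 189  10  38 199] [ 0.6492 -0.2667  0.042 ]
[296 189  10  37 199] [ 0.6313 -0.2161  0.042 ]
mid [ 0.64025535 -0.24138916  0.042     ] yaw -70.45532920373562
t 16.43 q [-3.990e-01  3.720e-01  1.695e+00 -1.000e-03  1.068e+00 -2.306e+00] hold [ 0.641  -0.2431  0.1328] w 0.994 F [ 0.2 -1.   0.2] grip 0.0
[[-0.944, -0.33, 0.005], [-0.33, 0.944, -0.003], [-0.004, -0.004, -1.0]]
delta tool mm [ 0.5  2.3 90.8]
tool y yaw 109.28778895580514
```

```bash
python3 -m jog '[{"dx":0,"dy":1.5,"dz":30,"ax":0,"ay":0,"az":0},{"dx":0,"dy":0,"dz":30,"ax":0,"ay":0,"az":0},{"dx":0,"dy":0,"dz":20,"ax":0,"ay":0,"az":0},{"dx":0,"dy":0,"dz":11,"ax":0,"ay":0,"az":0},{"dx":0,"dy":0,"dz":0,"ax":0,"ay":0,"az":0},{"dx":0,"dy":0,"dz":0,"ax":0,"ay":0,"az":0},{"dx":0,"dy":0,"dz":0,"ax":0,"ay":0,"az":0}]'
python3 -c "
from h import *
delta((.6402,-.2415,.042),.004)"
python3 -m jog '[{"dx":0,"dy":0,"dz":0,"ax":0,"ay":0,"az":0},{"dx":0,"dy":0,"dz":0,"ax":0,"ay":0,"az":0},{"dx":0,"dy":0,"dz":0,"ax":0,"ay":0,"az":0},{"dx":0,"dy":0,"dz":0,"ax":0,"ay":0,"az":0},{"dx":0,"dy":0,"dz":0,"ax":0,"ay":0,"az":0},{"dx":0,"dy":0,"dz":0,"ax":0,"ay":0,"az":0},{"dx":0,"dy":0,"dz":0,"ax":0,"ay":0,"az":0},{"dx":0,"dy":0,"dz":0,"ax":0,"ay":0,"az":0}]' 0.5 35
python3 -c "
from h import *
delta((.6402,-.2415,.042),.004)"
```

```text
time: 17.02
tool_pos: [0.6405, -0.2419, 0.193]
tcp_rot: [-0.525, 3.091, -0.007]
wrist_force: [-0.3, 0.0, -0.4]
width: 0.995
grip_force: 0.0
t 17.02 q [-3.970e-01  4.680e-01  1.747e+00 -1.000e-03  9.180e-01 -2.304e+00] hold [ 0.6415 -0.2424  0.0423] w 0.995 F [-0.3  0.  -0.4] grip 0.0
[[-0.944, -0.33, 0.007], [-0.33, 0.944, -0.004], [-0.006, -0.006, -1.0]]
delta tool mm [1.  1.3 0.3]
time: 17.68
tool_pos: [0.6397, -0.2415, 0.1918]
tcp_rot: [-0.525, 3.093, -0.005]
wrist_force: [-0.3, 0.7, 5.7]
width: 0.649
grip_force: 38.0
t 17.68 q [-0.397  0.469  1.749 -0.     0.918 -2.304] hold [ 0.6405 -0.2419  0.0411] w 0.649 F [-0.3  0.7  5.7] grip 38.0
[[-0.944, -0.33, 0.005], [-0.33, 0.944, -0.003], [-0.004, -0.004, -1.0]]
delta tool mm [ 0.1  0.5 -0.9]
```

```bash
python3 -m jog '[{"dx":0,"dy":0,"dz":-10,"ax":0,"ay":0,"az":0},{"dx":0,"dy":0,"dz":-30,"ax":0,"ay":0,"az":0},{"dx":0,"dy":0,"dz":-35,"ax":0,"ay":0,"az":0},{"dx":0,"dy":0,"dz":-35,"ax":0,"ay":0,"az":0},{"dx":0,"dy":0,"dz":-35,"ax":0,"ay":0,"az":0},{"dx":0,"dy":0,"dz":-23,"ax":0,"ay":0,"az":0},{"dx":0,"dy":0,"dz":0,"ax":0,"ay":0,"az":0}]'
python3 -m jog '[{"dx":0,"dy":0,"dz":0,"ax":0,"ay":0,"az":7},{"dx":0,"dy":0,"dz":0,"ax":0,"ay":0,"az":7},{"dx":0,"dy":0,"dz":0,"ax":0,"ay":0,"az":7},{"dx":0,"dy":0,"dz":0,"ax":0,"ay":0,"az":7},{"dx":0,"dy":0,"dz":0,"ax":0,"ay":0,"az":7},{"dx":0,"dy":0,"dz":0,"ax":0,"ay":0,"az":7},{"dx":0,"dy":0,"dz":0,"ax":0,"ay":0,"az":7},{"dx":0,"dy":0,"dz":0,"ax":0,"ay":0,"az":7},{"dx":0,"dy":0,"dz":0,"ax":0,"ay":0,"az":7},{"dx":0,"dy":0,"dz":0,"ax":0,"ay":0,"az":7},{"dx":0,"dy":0,"dz":0,"ax":0,"ay":0,"az":7},{"dx":0,"dy":0,"dz":0,"ax":0,"ay":0,"az":7},{"dx":0,"dy":0,"dz":0,"ax":0,"ay":0,"az":7},{"dx":0,"dy":0,"dz":0,"ax":0,"ay":0,"az":7},{"dx":0,"dy":0,"dz":0,"ax":0,"ay":0,"az":7},{"dx":0,"dy":0,"dz":0,"ax":0,"ay":0,"az":7},{"dx":0,"dy":0,"dz":0,"ax":0,"ay":0,"az":0.6},{"dx":0,"dy":0,"dz":0,"ax":0,"ay":0,"az":0}]'
cat >fin.py <<'E'
from h import *
R,h=delta((.5292,-.2882,.2100),.0047)
print("tool y yaw",np.degrees(np.arctan2(R[1,1],R[0,1])))
E
python3 fin.py
```

```text
time: 18.27
tool_pos: [0.6401, -0.2418, 0.3665]
tcp_rot: [-0.524, 3.085, -0.014]
wrist_force: [1.2, -0.1, 0.6]
width: 0.646
grip_force: 37.5
time: 19.77
tool_pos: [0.638, -0.2409, 0.357]
tcp_rot: [2.281, 2.158, 0.0]
wrist_force: [0.9, 0.3, -1.5]
width: 0.652
grip_force: 37.4
t 19.77 q [-3.970e-01  3.070e-01  1.638e+00 -1.000e-03  1.195e+00 -3.420e-01] hold [ 0.6381 -0.241   0.207 ] w 0.652 F [ 0.9  0.3 -1.5] grip 37.4
[[0.056, 0.998, 0.001], [0.998, -0.055, -0.001], [-0.001, 0.001, -1.0]]
delta tool mm [ -53.2 -106.2   -3.1]
tool y yaw -3.1815351029054706
```

```bash
python3 -m jog '[{"dx":-10.6,"dy":-21.2,"dz":0,"ax":0,"ay":0,"az":0},{"dx":-10.6,"dy":-21.2,"dz":0,"ax":0,"ay":0,"az":0},{"dx":-10.6,"dy":-21.2,"dz":0,"ax":0,"ay":0,"az":0},{"dx":-10.6,"dy":-21.2,"dz":0,"ax":0,"ay":0,"az":0},{"dx":-10.6,"dy":-21.2,"dz":0,"ax":0,"ay":0,"az":0},{"dx":0,"dy":0,"dz":0,"ax":0,"ay":0,"az":0},{"dx":0,"dy":0,"dz":0,"ax":0,"ay":0,"az":0},{"dx":0,"dy":0,"dz":0,"ax":0,"ay":0,"az":0},{"dx":0,"dy":0,"dz":0,"ax":0,"ay":0,"az":0}]'
python3 fin.py
python3 - <<'E'
from h import *
from workcell import optics
w=optics.read_camera("wrist")
for n in["top","scene"]:
    c=optics.read_camera(n);np.save(f"pics/{n}9.npy",c,allow_pickle=True)
    a=load(n+"0")["img"].astype(int);b=c["img"].astype(int)
    # bystanders: change of picture at the lens pixels, and shift of lamp plate
    u,v=(440,240) if n=="top" else (115,125)
    print(n,"lamp diff",abs(a-b)[v-12:v+12,u-15:u+15].mean())
    if n=="scene":
        p=proj(c,np.array([.5292,-.2882,.21]));print("pred mid",p)
        x,y=(p-[30,30]).astype(int);h=cv2.cvtColor(c["img"][y:y+70,x:x+60],cv2.COLOR_RGB2HSV)
        for nm,lo,hi in[("lilac",(118,45,40),(160,255,255)),("skin",(3,60,70),(20,200,255))]:
            k,_,s,ce=cv2.connectedComponentsWithStats(cv2.inRange(h,lo,hi));print(nm,[(s[i,4],np.round(ce[i]+[x,y],1)) for i in range(1,k) if s[i,4]>5])
        M=np.array([.5292,-.2882,.21]);f=np.array([-.0576,-.9983,0]);l=np.array([.9983,-.0576,0])
        print("pred left ear",proj(c,M+.027*l),"nose",proj(c,M+.028*f),"ring",proj(c,M-[0,0,.04]))
s=w;im=cv2.cvtColor(w["img"],cv2.COLOR_RGB2HSV)
k,_,s,ce=cv2.connectedComponentsWithStats(cv2.inRange(im,(118,60,40),(160,255,255)));print("wrist ears",[(s[i].tolist()) for i in range(1,k) if s[i,4]>60])
E
```

```text
time: 20.52
tool_pos: [0.5302, -0.2875, 0.3577]
tcp_rot: [2.281, 2.155, 0.002]
wrist_force: [0.0, 0.3, -2.0]
width: 0.652
grip_force: 37.6
t 20.52 q [-0.538  0.162  1.815  0.     1.161 -0.482] hold [ 0.5307 -0.2877  0.2077] w 0.652 F [ 0.   0.3 -2. ] grip 37.6
[[0.057, 0.998, 0.003], [0.998, -0.057, -0.002], [-0.001, 0.003, -1.0]]
delta tool mm [-0.6 -1.4 -2.3]
tool y yaw -3.2475887856994525
top lamp diff 8.576851851851853
scene lamp diff 4.445833333333334
pred mid [180.95857429 117.35256546]
lilac [(np.int32(12), array([177.2, 125.2]))]
skin [(np.int32(64), array([183.9, 132.1]))]
pred left ear [173.64971719 122.60253047] nose [173.67411385 113.08963788] ring [183.04703303 128.67805528]
wrist ears [[184, 245, 17, 64, 546], [318, 246, 17, 63, 544]]
```

```bash
python3 -m jog '[{"dx":-0.5,"dy":-1.2,"dz":-1.8,"ax":0,"ay":0,"az":0},{"dx":0,"dy":0,"dz":0,"ax":0,"ay":0,"az":0},{"dx":0,"dy":0,"dz":0,"ax":0,"ay":0,"az":0},{"dx":0,"dy":0,"dz":0,"ax":0,"ay":0,"az":0},{"dx":0,"dy":0,"dz":0,"ax":0,"ay":0,"az":0},{"dx":0,"dy":0,"dz":0,"ax":0,"ay":0,"az":0},{"dx":0,"dy":0,"dz":0,"ax":0,"ay":0,"az":0},{"dx":0,"dy":0,"dz":0,"ax":0,"ay":0,"az":0}]'
python3 fin.py; python3 -c "
from workcell import bot
print(bot.finish_job())"
```

```text
time: 21.33
tool_pos: [0.5282, -0.2882, 0.3595]
tcp_rot: [2.283, 2.154, 0.001]
wrist_force: [0.6, -0.2, -0.4]
width: 0.647
grip_force: 37.6
t 21.33 q [-0.541  0.158  1.817 -0.     1.164 -0.482] hold [ 0.5286 -0.2884  0.2095] w 0.647 F [ 0.6 -0.2 -0.4] grip 37.6
[[0.058, 0.998, 0.003], [0.998, -0.058, -0.002], [-0.002, 0.003, -1.0]]
delta tool mm [ 0.2  0.5 -0.5]
tool y yaw -3.3361482266944806
the job is handed in; nothing more can be done
None
```

I stood the head up on its neck ring, let go, regripped it and handed the job in at 21.3 s with it held upright and at rest, facing the lens level with its middle, its nose about 8 cm from the glass by the arm's readings (final pose not viewed, no verdict returned).

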